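Tip the wooden baubles out of the tilt-out bin

TASK

At the wide tilt-out bin, the one with the wooden baubles and the push-down stop beside it, pull the bin forward by its bar until it meets its stop, without forcing it, and leave it leaning there. Press the stop all the way down, then tip the bin right over so that all five baubles land in the wooden tray in front of it, and swing the empty bin fully home again. Leave the slim bin shut, the tray in place and everything else on the bench undisturbed.

Things in the scene. Friction and masses are not known exactly. Their poses are not given: they have to be found in the camera images.
- stand: Grey-painted steel stand fixed to the table. Origin on the table, straight below the hinge line, mid-width of its bin; z up, x from the stand's front to its back, y along the hinge. Base plate 10 mm thick, x -30 to +155 mm, y -95 to +155 mm. Uprights at y = +-82 mm carry the hinge. Two rear posts at x = 145 mm carry a slatted shelf.
- shelf_edge (a point): Middle of the lower front edge of the slatted wooden shelf (12 mm thick) over the wide bin: 25 mm behind the hinge line, 345 mm above the table; shelf 190 mm wide (y +-95 mm). With the bin shut the bar lies 65 mm below it and only 25 mm in front, so a vertical gripper does not fit round the bar: lean the tool about 35 degrees, fingers pointing down and to the stand's +x.
- bin (a joint): Angle of the wide bin (rad): 0 = home, grows as its top comes forward and down (stand's -x). With the stop up it is halted at about 0.60, still holding its baubles; with the stop down it goes on to its end at 1.60. The hinge is stiff (0.25 N m): the bin stays about where it is left, 2 to 5 N at the bar move it. At the stop, more than about 30 N of pull at the bar counts as forcing.
- bin_bar (a point): Middle of the wide bin's grip bar: round steel, 12 mm in diameter, along the stand's y, 128 mm clear between the bin's side ears. It lies 140 mm from the hinge line: at bin angle a, 140*sin(a) mm in front of (stand's -x) and 140*cos(a) mm above the hinge. It can turn within a light pinch.
- bin_lip (a point): Middle of the pouring edge of the aluminium bin: at bin angle 0 it is 60 mm in front of and 60 mm above the hinge, and turns with the bin. The bin is 140 mm wide (y +-70 mm); its floor runs 110 mm back from the hinge; side and back walls 55 mm high, so keep the gripper leaning to the front when the bin is tipped and its back comes over.
- stand_hinge (a point): Middle of the wide bin's hinge line, 140 mm above the table, above the stand's origin; the hinge runs along the stand's y.
- stop_top (a point): Centre of the flat top (22 by 26 mm) of the push-down steel stop, at stand x = -15 mm, y = +135 mm, z = 230 mm when up. It slides straight down into its square post (34 mm wide, top at z = 185 mm). It blocks a rod that sticks out of the bin's side.
- stop (a joint): How far the stop is pushed down (m): 0 = up, 0.030 = fully down. It resists with about 5 N all the way, then bottoms hard, and stays where it is left. The bin passes only when it is down by about 25 mm or more.
- tray: Loose open wooden tray, 200 x 200 x 45 mm outside, walls 6 mm, 0.7 kg, on the table in front of the wide bin, already in the right place. Origin at the centre of its underside, z up.
- slim_stand: Grey-painted steel stand fixed to the table. Origin on the table, straight below the hinge line, mid-width of its bin; z up, x from the stand's front to its back, y along the hinge. Base plate 10 mm thick, x -30 to +155 mm, 130 mm wide. It carries the slim neighbour bin, with the same hinge, bar and shelf heights, but no stop.
- slim_bin (a joint): Angle of the slim bin, 80 mm wide and empty (rad): 0 = home. It is to stay shut.
- bauble0: Dark wooden bauble, a 32 mm ball with a 12 mm steel cap (10 mm long), 20 g, at the start in the wide bin; origin at the centre of the ball.
- bauble1: Dark wooden bauble, a 32 mm ball with a 12 mm steel cap (10 mm long), 20 g, at the start in the wide bin; origin at the centre of the ball.
- bauble2: Dark wooden bauble, a 32 mm ball with a 12 mm steel cap (10 mm long), 20 g, at the start in the wide bin; origin at the centre of the ball.
- bauble3: Dark wooden bauble, a 32 mm ball with a 12 mm steel cap (10 mm long), 20 g, at the start in the wide bin; origin at the centre of the ball.
- bauble4: Dark wooden bauble, a 32 mm ball with a 12 mm steel cap (10 mm long), 20 g, at the start in the wide bin; origin at the centre of the ball.
- candle: Bystander: white pillar candle, 60 mm across, 100 mm tall, between the stands; origin under its centre.
- spool: Bystander: wooden spool, 50 mm across, 42 mm tall, between the trays' places; origin under its centre.
- hoop: Bystander: flat wooden hoop, 120 mm across, 14 mm thick, at the back.
- jar: Bystander: jar, 70 mm across, 100 mm tall, at the left.
- secateurs: Bystander: secateurs with green handles, 170 mm long, lying at the left.
- glue_gun: Bystander: blue glue gun, 200 mm long, lying on its side at the right.
- candle_big: Bystander: white pillar candle, 72 mm across, 130 mm tall, at the right.

How it is judged:
On the way, in this order (a step that is already met when the one before it is completed fails the run):
1. the wide bin rests against its raised stop, let go, the baubles still in it (value of joint bin between 0.55 and 0.68 rad and value of joint stop below 0.006 m and contact force between the fingers and bin below 0.2 N and z of each of bauble0, bauble1, bauble2, bauble3, bauble4 in the frame of stand above 0.13 m), for 0.2 s.
2. the stop is pressed all the way down, the bin still leaning there (value of joint stop above 0.026 m and value of joint bin between 0.45 and 0.85 rad), for 0.1 s.
3. the bin is tipped right over and all five baubles lie in the tray (value of joint bin above 1.3 rad and x of bauble0 in the frame of tray between -0.1 and 0.1 m and y of bauble0 in the frame of tray between -0.1 and 0.1 m and z of each of bauble0, bauble1, bauble2, bauble3, bauble4 in the frame of tray below 0.06 m and x of bauble1 in the frame of tray between -0.1 and 0.1 m and y of bauble1 in the frame of tray between -0.1 and 0.1 m and x of bauble2 in the frame of tray between -0.1 and 0.1 m and y of bauble2 in the frame of tray between -0.1 and 0.1 m and x of bauble3 in the frame of tray between -0.1 and 0.1 m and y of bauble3 in the frame of tray between -0.1 and 0.1 m and x of bauble4 in the frame of tray between -0.1 and 0.1 m and y of bauble4 in the frame of tray between -0.1 and 0.1 m), for 0.2 s.
At the end, for the whole second after the job is handed in: The wide bin is home again (within 0.08 rad), its stop still down (26 mm or more), all five baubles lie at rest inside the tray (centres within its 200 mm square and lower than 60 mm above its underside), the tray flat (value of joint bin below 0.08 rad and value of joint stop above 0.026 m and x of bauble0 in the frame of tray between -0.1 and 0.1 m and y of bauble0 in the frame of tray between -0.1 and 0.1 m and z of each of bauble0, bauble1, bauble2, bauble3, bauble4 in the frame of tray below 0.06 m and x of bauble1 in the frame of tray between -0.1 and 0.1 m and y of bauble1 in the frame of tray between -0.1 and 0.1 m and x of bauble2 in the frame of tray between -0.1 and 0.1 m and y of bauble2 in the frame of tray between -0.1 and 0.1 m and x of bauble3 in the frame of tray between -0.1 and 0.1 m and y of bauble3 in the frame of tray between -0.1 and 0.1 m and x of bauble4 in the frame of tray between -0.1 and 0.1 m and y of bauble4 in the frame of tray between -0.1 and 0.1 m and linear speed of each of bauble0, bauble1, bauble2, bauble3, bauble4 below 0.05 m/s and angle between tray's own z axis and vertical below 0.1 rad); the robot touches nothing.
It fails at once if the bin is forced against its stop (over 110 N between its rod and the stop; gentle pulling stays far below) (contact force between bin and stop above 110 N).
It fails at once if the slim bin is pulled open (value of joint slim_bin above 0.15 rad).
It fails at once if the tray is shifted by more than 30 mm (distance of tray from where it was at the start of the episode above 0.03 m).
It fails at once if a bystander is shifted by more than 40 mm or upset (distance of any of candle, spool, hoop, jar, secateurs, glue_gun, candle_big from where it was at the start of the episode above 0.04 m or angle between any of candle, spool, hoop, jar, secateurs, glue_gun, candle_big's own z axis and vertical above 0.5 rad).
It also fails if it takes over 72 s, if anything falls off the work surface, if the arm or the gripper's body presses on something with over 40 N, if the wrist force passes 120 N, or if a joint passes its speed limit or range.

ROBOT

A 6-joint arm with a two-finger parallel gripper is mounted at the origin on the work surface. World frame = base frame: x ahead of the robot, y to its left, z up, the work surface at z = 0. Lengths are in m, angles in rad, forces in N, time in s.
With the tool pointing down it reaches from about 0.375 to 0.9 m from the base axis. Payload 3.1 kg.
Tool frame: the origin (TCP) lies midway between the tips of the shut fingers; the grasp point (between the pads) lies 19 mm behind it; z points along the fingers, y is the line along which they close (so a half turn about z gives the same grasp; the last joint's range is limited). The gripper opens to 87 mm and grips with 3 to 60 N. Pads are 19 mm wide; open, the fingers measure 117 mm over their backs; the gripper's body (75 mm by 190 mm) begins 51 mm behind the grasp point.
Start: joints at [1.032, 0.527, 1.433, -0, 1.181, -0.178], TCP at [0.221, 0.585, 0.223] pointing down, gripper open.
Joint ranges: [-3.08, 3.08], [-0.75, 2.2], [0.22, 2.44], [-1.43, 4.57], [0, 2.65], [-2.85, 2.85]. Speed limits (rad/s): [2.79, 2.79, 3.14, 3.14, 3.14, 3.14].

INTERFACE

Orientations are given as a unit quaternion [x, y, z, w].
In Python, from rig import status, imaging, order gives the robot as it stands.
- The arm moves only by the tool arm_command, never from a script. Its argument "deltas" is one flat list of numbers, 5 for each row, row after row: the opening, from -1 (shut) to 1 (fully open), so that 0 is half open, then the shift along the tool's x, y, z in m, then the turn about the tool's z in rad. In form: [gripper, tx, ty, tz, roll, gripper, tx, ty, tz, roll, ...]. A call has 1 to 12 rows; each row shifts and turns the commanded pose from where the row before left it, along the tool's axes as they then stand; what a row does not reach is not made up. A row lasts 1/8 s, in which the tool goes at most 62.5 mm and 10.7 degrees, less where a joint would pass 70% of its speed; a pose out of reach is approached as far as the arm can. A call with a gripper value outside its range is refused whole. The fingers move at their own pace and stop on an object; "newtons" is the grip in N (left out, the last holds). Time passes only in rows, so rows that do not move let the fingers close. It gives the time, the measured TCP pose, the force, the opening and the grip force at its end, in the units of the state.
- status.get_obs(): the state, without advancing time (a new reading comes with each control period).
- imaging.camera(name): name is "side" or "top" or "wrist"; returns (picture, depth): 400x640x3 uint8, red, green, blue; 400x640 float32, m along the optical axis (not along the pixel's ray), 0 where there is no reading.
- imaging.camera_params(name): a dict with "intrinsics" (3x3 intrinsics, pixels), "camera_from_world" (4x4, takes a point from world to camera coordinates). Camera axes: x right, y up, looking along -z (the intrinsics and any distortion apply to the point x, -y, -z); pixel columns grow to the right and rows downward; lengths in m; the calibration is good to about 2 mm. A picture is of the moment at which its call begins: read the wrist's pose just before it. camera_params takes no time and is no camera call; for the wrist camera it gives the pose at the moment of the call.
- order.hand_in(): hands the job in; it is judged then, once.
The state is a dict: "time": time; "q": joint angles; "joint_velocities": joint speeds; "joint_torque": joint torques, N m; "position": TCP position; "tool_rot": TCP orientation; "ft_force": force on the tool from outside, world axes, zero at the start; "moment": the same for the moment, N m; "grip_width": finger opening in m; "grip_force": force on a finger pad.
Only numpy, scipy, OpenCV 4.12 (cv2) and the standard library are available. Lean on these libraries where they do the work, as an engineer would, in place of code of your own. Each camera call takes 0.05 s, during which the arm holds its last target. There are 200 camera calls.

## Working session

There is one attempt and no reset: what is moved stays moved. The work goes in short steps, Python scripts to look and compute and a tool call to move; the robot and the scene stay as the last step left them, time stands still between calls to the robot, and variables do not carry over. Pictures are saved under pics/ and viewed, at most 10 in all, crops included, and the job is handed in when it is done.

Besides the shell and the picture viewer there is one more tool, called by a JSON object that holds its "method" and its "body". arm_command: Moves the arm, as the interface text tells. Its arguments: {"type":"object","properties":{"deltas":{"type":"array"},"newtons":{"type":"number"}},"required":["deltas"]}

```bash
mkdir -p pics; python3 - <<'E'
from rig import status, imaging
import cv2, numpy as np
o=status.get_obs(); print({k:np.round(v,3) for k,v in o.items()})
for n in ("top","side"):
    p,d=imaging.camera(n); cv2.imwrite(f"pics/{n}0.png",p[:,:,::-1]); np.save(f"{n}0.npy",d)
    c=imaging.camera_params(n); print(n,np.round(c["intrinsics"],1).tolist(),np.round(c["camera_from_world"],3).tolist(), [k for k in c])
E
```

```text
{'time': np.float64(0.0), 'q': array([ 1.032,  0.528,  1.434,  0.   ,  1.181, -0.178]), 'joint_velocities': array([ 0.001,  0.002,  0.001,  0.   , -0.003, -0.001]), 'joint_torque': array([ -0.   , -44.004, -17.659,   0.063,   0.058,  -0.   ]), 'position': array([0.22 , 0.584, 0.222]), 'tool_rot': array([ 0.179,  0.984, -0.001, -0.   ]), 'ft_force': array([-0.043,  0.233, -0.346]), 'moment': array([-0.005,  0.028, -0.004]), 'grip_force': np.float64(0.0), 'grip_width': np.float64(0.087)}
top [[452.8, 0.0, 321.2], [0.0, 452.8, 194.7], [0.0, 0.0, 1.0]] [[-0.028, -0.999, 0.021, 0.009], [0.987, -0.025, 0.158, -0.574], [-0.157, 0.026, 0.987, -1.641], [0.0, 0.0, 0.0, 1.0]] ['intrinsics', 'camera_from_world']
side [[485.2, 0.0, 317.9], [0.0, 485.2, 206.8], [0.0, 0.0, 1.0]] [[1.0, -0.007, 0.005, -0.531], [0.001, 0.715, 0.7, -0.156], [-0.008, -0.7, 0.714, -1.75], [0.0, 0.0, 0.0, 1.0]] ['intrinsics', 'camera_from_world']
```

View pics/top0.png

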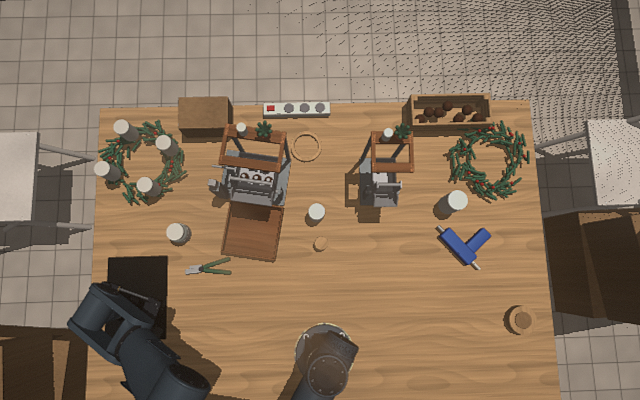

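View pics/side0.png

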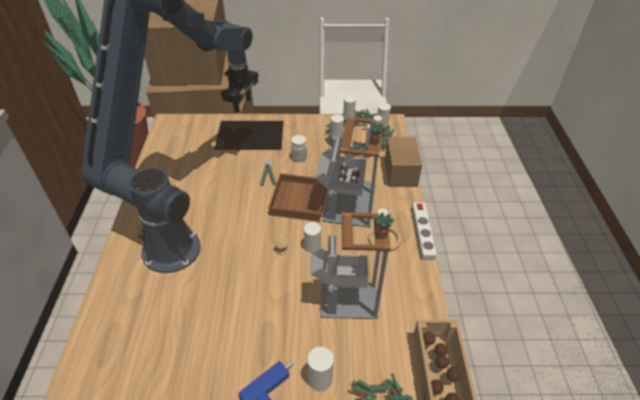

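The top view shows the wide stand around (253,170), its stop at about (213,187), the tray at (252,232) and the slim stand at (383,180). I'll zoom in on the wide stand.

```bash
python3 - <<'E'
import cv2,numpy as np
a=cv2.imread("pics/top0.png")[110:270,190:310]; b=cv2.imread("pics/side0.png")[90:230,260:400]
a=cv2.resize(a,None,fx=3.6,fy=3.6,interpolation=cv2.INTER_CUBIC)
b=cv2.resize(b,(366,366),interpolation=cv2.INTER_CUBIC)
m=np.zeros((576,798,3),np.uint8); m[:,:432]=a; m[:366,432:]=b
cv2.imwrite("pics/crop1.png",m)
E
```

```text
(no output)
```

View pics/crop1.png

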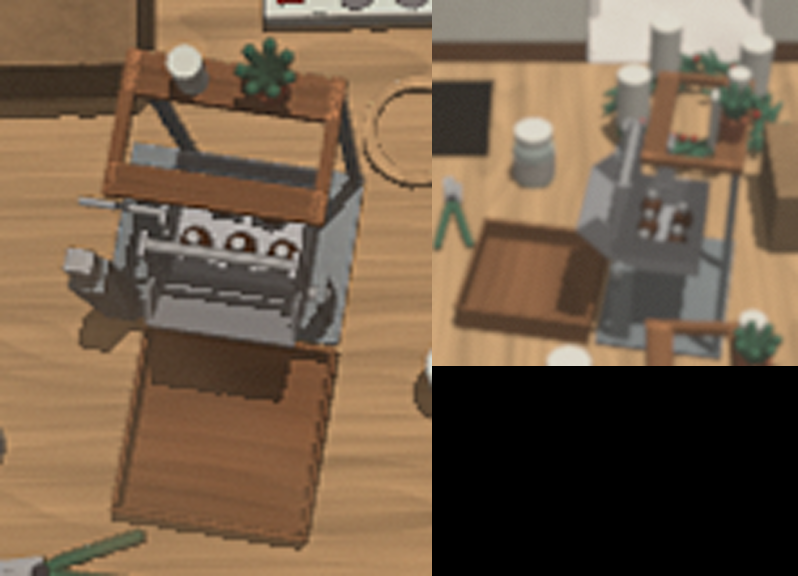

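The crop shows the bar from (147,240) to (300,264), the stop top at (79,261), the shelf front at (105,195) to (322,222), and the tray's near corners at (113,520) and (305,548). Next I'll cast rays onto the known heights.

```bash
cat > h.py <<'E'
import numpy as np
from rig import imaging,status
def ray(n,u,v,z,c=None):
    c=c or imaging.camera_params(n); K=c["intrinsics"];T=np.array(c["camera_from_world"])
    d=np.linalg.inv(K)@[u,v,1]; d=T[:3,:3].T@(d*[1,-1,-1]); o=-T[:3,:3].T@T[:3,3]
    return o+d*(z-o[2])/d[2]
E
python3 - <<'E'
from h import *
f=lambda u,v,z:ray("top",190+u/3.6,110+v/3.6,z)
pts=dict(barL=(147,242,.28),barR=(300,266,.28),stop=(79,261,.23),shL=(105,193,.357),shR=(322,221,.357),trNL=(113,519,.045),trNR=(305,548,.045),trFR=(338,350,.045),plR=(340,345,.01))
P={k:f(*v) for k,v in pts.items()}
for k,v in P.items(): print(k,v.round(3))
for a,b in(("barL","barR"),("shL","shR"),("trNL","trNR"),("trFR","trNR")):
    d=P[b]-P[a]; print(a,b,np.degrees(np.arctan2(d[1],d[0])).round(1),np.linalg.norm(d).round(3))
y=np.mean([np.arctan2(-(P[a]-P[b])[0],(P[a]-P[b])[1]) for a,b in(("barL","barR"),("shL","shR"),("trNL","trNR"))])
X=np.array([np.cos(y),np.sin(y),0]);Y=np.array([-np.sin(y),np.cos(y),0])
print("yaw",np.degrees(y)); 
print("origin from bar",(P["barL"]+P["barR"])/2,"from shelf",(P["shL"]+P["shR"])/2-.025*X,"from stop",P["stop"]+.015*X-.135*Y,"tray c",(P["trNL"]+P["trNR"])/2+.1*X)
E
```

```text
barL [0.6   0.287 0.28 ]
barR [0.575 0.152 0.28 ]
stop [0.594 0.358 0.23 ]
shL [0.628 0.309 0.357]
shR [0.599 0.127 0.357]
trNL [0.364 0.362 0.045]
trNR [0.33  0.169 0.045]
trFR [0.53  0.133 0.045]
plR [0.54  0.133 0.01 ]
barL barR -100.5 0.138
shL shR -98.9 0.185
trNL trNR -100.1 0.196
trFR trNR 169.7 0.204
yaw -9.813642860754307
origin from bar [0.587847   0.21963214 0.28      ] from shelf [0.58886804 0.22226786 0.357     ] from stop [0.58603225 0.22278439 0.23      ] tray c [0.44565012 0.24851835 0.045     ]
```

```bash
python3 - <<'E'
from h import *
import cv2
from scipy.spatial.transform import Rotation as R
o=status.get_obs(); p=o["position"]; r=R.from_quat(o["tool_rot"])
for n in("side","wrist"):
    if n=="side": d=np.load("side0.npy")
    else:
        img,d=imaging.camera(n); cv2.imwrite("pics/wrist0.png",img[:,:,::-1])
    c=imaging.camera_params(n);K=c["intrinsics"];T=np.array(c["camera_from_world"])
    print(n,"cam in tool",r.inv().apply(-T[:3,:3].T@T[:3,3]-p).round(3), r.inv().apply(T[:3,:3].T@[0,0,-1]).round(2))
    v,u=np.nonzero(d>0); z=d[v,u]
    q=(np.linalg.inv(K)@np.stack([u,v,0*u+1])*z).T*[1,-1,-1]
    q=(q-T[:3,3])@T[:3,:3]; q=r.inv().apply(q-p)
    q=q[(np.abs(q[:,:2])<.2).all(1)&(q[:,2]>-.35)&(q[:,2]<.01)]
    for a in np.arange(-.34,.01,.02):
        s=q[(q[:,2]>=a)&(q[:,2]<a+.02)]
        if len(s)>2: print(a.round(2),len(s),s[:,:2].min(0).round(3),s[:,:2].max(0).round(3))
E
```

```text
side cam in tool [-0.877 -1.489 -1.138] [0.24 0.66 0.71]
-0.34 265 [-0.066 -0.176] [0.073 0.026]
-0.32 137 [-0.068 -0.12 ] [-0.031  0.033]
-0.3 80 [-0.066 -0.082] [-0.041  0.023]
-0.28 39 [-0.06  -0.042] [0.013 0.018]
-0.26 80 [-0.035 -0.04 ] [0.02  0.009]
-0.24 94 [-0.038 -0.041] [0.03  0.014]
-0.22 91 [-0.043 -0.04 ] [0.029 0.015]
-0.2 85 [-0.04  -0.043] [0.034 0.026]
-0.18 161 [-0.044 -0.056] [0.037 0.023]
-0.16 62 [-0.027 -0.057] [0.026 0.011]
-0.14 90 [-0.027 -0.056] [0.025 0.061]
-0.12 307 [-0.04  -0.102] [0.037 0.098]
-0.1 175 [-0.042 -0.096] [0.035 0.086]
-0.08 50 [-0.04  -0.091] [0.035 0.088]
-0.06 30 [-0.014 -0.061] [0.012 0.057]
-0.04 38 [-0.013 -0.058] [0.011 0.056]
-0.02 41 [-0.012 -0.057] [0.009 0.056]
wrist cam in tool [ 0.076  0.    -0.162] [-0.28  0.    0.96]
-0.12 42311 [ 0.016 -0.073] [0.037 0.073]
-0.1 36086 [ 0.007 -0.087] [0.038 0.087]
-0.08 4519 [-0.01  -0.086] [0.038 0.088]
-0.06 1524 [-0.012 -0.056] [0.011 0.056]
-0.04 1173 [-0.01  -0.056] [0.011 0.057]
-0.02 1049 [-0.01  -0.052] [0.011 0.053]
0.0 23 [-0.005 -0.047] [0.01  0.053]
```

View pics/wrist0.png

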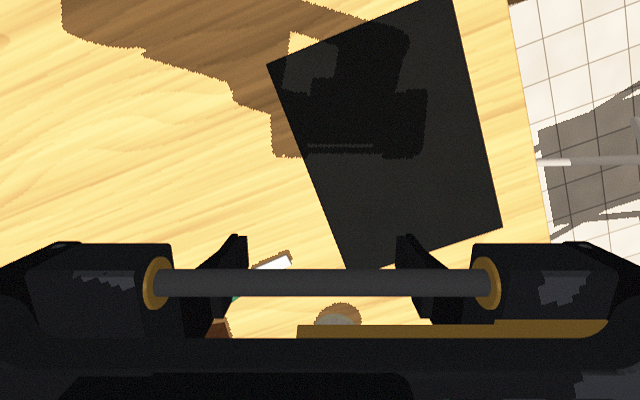

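{"method": "arm_command", "body": {"deltas": [-1, 0, 0, -0.025, -0.095, -1, 0, 0, -0.025, -0.095, -1, -0.043, -0.037, 0, 0, -1, -0.043, -0.037, 0, 0, -1, -0.043, -0.037, 0, 0, -1, -0.043, -0.037, 0, 0, -1, -0.043, -0.037, 0, 0, -1, -0.043, -0.037, 0, 0, -1, -0.043, -0.037, 0, 0, -1, -0.033, -0.036, 0, 0, -1, 0, 0, 0, 0], "newtons": 20}}

```text
time: 1.52
position: [0.5016, 0.2345, 0.2722]
tool_rot: [0.088, 0.996, -0.0, 0.0]
ft_force: [0.2, 0.1, -0.2]
grip_width: 0.0002
grip_force: 0.0
```

```bash
cat >> h.py <<'E'
O=np.array([.5875,.2215,0]);yw=-.171
S=np.array([[np.cos(yw),np.sin(yw),0],[-np.sin(yw),np.cos(yw),0],[0,0,1]])
def st(p): return (S@(np.asarray(p)-O))*1000
def rep():
    o=status.get_obs(); from scipy.spatial.transform import Rotation as R
    a=R.from_quat(o["tool_rot"]).as_matrix()
    print("t",round(float(o["time"]),2),"stand mm",st(o["position"]).round(1),"F stand",(S@o["ft_force"]).round(1),"w",round(float(o["grip_width"]),3),"toolx",np.degrees(np.arctan2(a[1,0],a[0,0])).round(1),"tilt",np.degrees(np.arccos(-a[2,2])).round(2))
E
python3 - <<'E'
from h import *; import cv2
rep()
p,d=imaging.camera("wrist"); cv2.imwrite("pics/w1.png",p[:,:,::-1])
c=imaging.camera_params("wrist");K=c["intrinsics"];T=np.array(c["camera_from_world"])
for n,q in dict(lip=(-60,0,200),lipL=(-60,70,200),lipR=(-60,-70,200)).items():
    w=S.T@(np.array(q)/1000)+O; x=T[:3,:3]@w+T[:3,3]; print(n,(K@(x*[1,-1,-1]))[:2]/-x[2])
E
```

```text
t 1.52 stand mm [-86.9  -1.9 272.2] F stand [ 0.2  0.1 -0.2] w 0.0 toolx 169.9 tilt 0.04
lip [321.56056061 245.12911397]
lipL [404.38307063 244.85601386]
lipR [238.70519432 245.40232241]
```

View pics/w1.png

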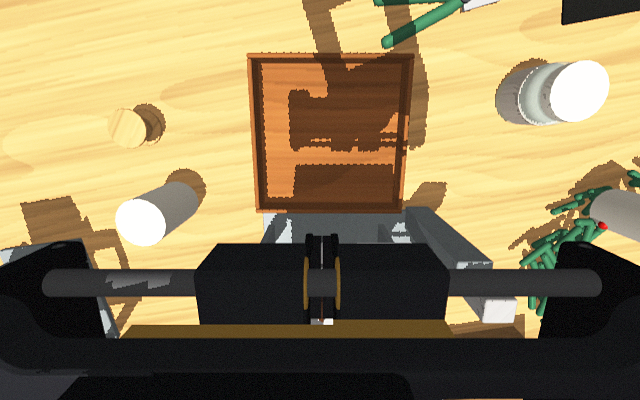

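The wrist view shows the tray centred near (330,130) and the stop top at (500,310). The bin lies under the gripper, as expected. Next I'll go down to the lip.

{"method": "arm_command", "body": {"deltas": [-1, -0.019, 0.002, 0.03, 0, -1, 0, 0, 0.03, 0, -1, 0, 0, 0.006, 0, -1, 0, 0, 0.006, 0, -1, 0, 0, 0, 0]}}

```text
time: 2.2
position: [0.5186, 0.2366, 0.2012]
tool_rot: [0.085, 0.996, 0.0, 0.0]
ft_force: [-0.4, 0.2, -0.1]
grip_width: 0.0006
grip_force: 0.0
```

```bash
python3 -c "
from h import *
rep()"
```

```text
t 2.2 stand mm [-70.5   3.2 201.2] F stand [-0.4  0.1 -0.1] w 0.001 toolx 170.3 tilt 0.05
```

{"method": "arm_command", "body": {"deltas": [-1, 0.002, -0.003, 0.003, 0, -1, 0.002, 0, 0.003, 0, -1, 0, 0, 0, 0]}}

```text
time: 2.58
position: [0.5138, 0.2336, 0.1945]
tool_rot: [0.085, 0.996, -0.0, -0.0]
ft_force: [-0.2, -0.3, -0.2]
grip_width: 0.0007
grip_force: 0.0
```

```bash
python3 -c "
from h import *
rep()"
```

```text
t 2.58 stand mm [-74.7  -0.6 194.5] F stand [-0.1 -0.3 -0.2] w 0.001 toolx 170.2 tilt 0.02
```

{"method": "arm_command", "body": {"deltas": [-1, 0, 0, -0.01, 0, -1, -0.011, 0, 0, 0, -1, 0, 0, 0.006, 0, -1, 0, 0, 0.004, 0, -1, 0, 0, 0.002, 0, -1, 0, 0, 0, 0]}}

```text
time: 3.32
position: [0.5215, 0.233, 0.1931]
tool_rot: [0.086, 0.996, 0.001, -0.004]
ft_force: [-5.8, 2.3, 11.4]
grip_width: 0.0005
grip_force: 5.3
```

```bash
python3 -c "
from h import *
rep()"
```

```text
t 3.33 stand mm [-6.700e+01  1.000e-01  1.931e+02] F stand [-6.1  1.3 11.4] w 0.001 toolx 170.2 tilt 0.43
```

{"method": "arm_command", "body": {"deltas": [-1, 0.002, 0, 0.003, 0, -1, 0.003, 0, 0.003, 0, -1, 0.003, 0, 0.003, 0, -1, 0, 0, 0, 0]}}

```text
time: 3.82
position: [0.517, 0.2338, 0.187]
tool_rot: [0.085, 0.996, 0.0, 0.001]
ft_force: [-9.6, 1.0, 20.4]
grip_width: 0.0006
grip_force: 12.5
```

```bash
python3 -c "
from h import *
rep()
import cv2
p,d=imaging.camera('top'); cv2.imwrite('pics/top1.png',cv2.resize(p[110:270,190:310,::-1],None,fx=3.6,fy=3.6,interpolation=cv2.INTER_CUBIC))"
```

```text
t 3.83 stand mm [-71.6   0.2 187. ] F stand [-9.6 -0.6 20.4] w 0.001 toolx 170.3 tilt 0.14
```

View pics/top1.png

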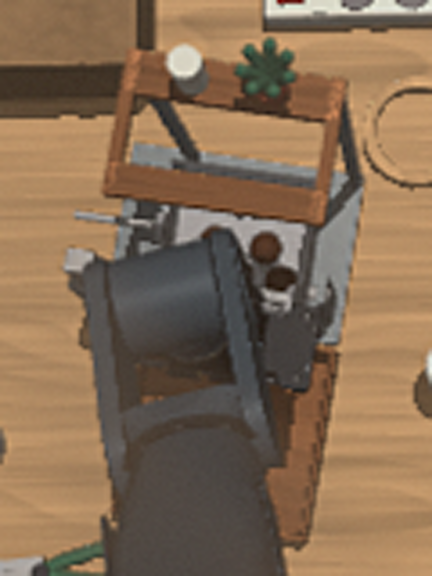

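The top view shows the rod end and the bar's right end, now at (270,300), moved forward by about 27 mm. The bin is therefore leaning at about 0.2 rad. I'll push a bit further, then move up to drag on the bar.

{"method": "arm_command", "body": {"deltas": [-1, 0.004, 0, 0.002, 0, -1, 0.003, 0, 0.003, 0, -1, 0, 0, 0, 0]}}

```text
time: 4.25
position: [0.5158, 0.2343, 0.1854]
tool_rot: [0.084, 0.996, 0.001, 0.008]
ft_force: [-7.5, -3.8, 31.4]
grip_width: 0.0008
grip_force: 18.5
```

```bash
python3 -c "
from h import *
rep()"
```

```text
t 4.25 stand mm [-72.9   0.4 185.4] F stand [-6.8 -5.  31.4] w 0.001 toolx 170.3 tilt 0.93
```

{"method": "arm_command", "body": {"deltas": [-1, 0.006, 0, -0.004, 0, -1, 0.015, 0, -0.01, 0, -1, 0.02, 0, -0.02, 0, -1, 0, 0, -0.04, 0, -1, 0, 0, -0.04, 0, -1, 0, 0, 0, 0]}}

```text
time: 5.0
position: [0.4704, 0.2421, 0.2951]
tool_rot: [0.085, 0.996, 0.001, 0.002]
ft_force: [-0.4, 1.4, -0.1]
grip_width: 0.0005
grip_force: 0.0
```

```bash
python3 -c "
from h import *
rep()
import cv2
p,d=imaging.camera('side'); cv2.imwrite('pics/s1.png',cv2.resize(p[90:230,240:400,::-1],None,fx=4,fy=4,interpolation=cv2.INTER_CUBIC))"
```

```text
t 5.0 stand mm [-118.9    0.4  295.1] F stand [-0.6  1.3 -0.1] w 0.001 toolx 170.2 tilt 0.28
```

View pics/s1.png

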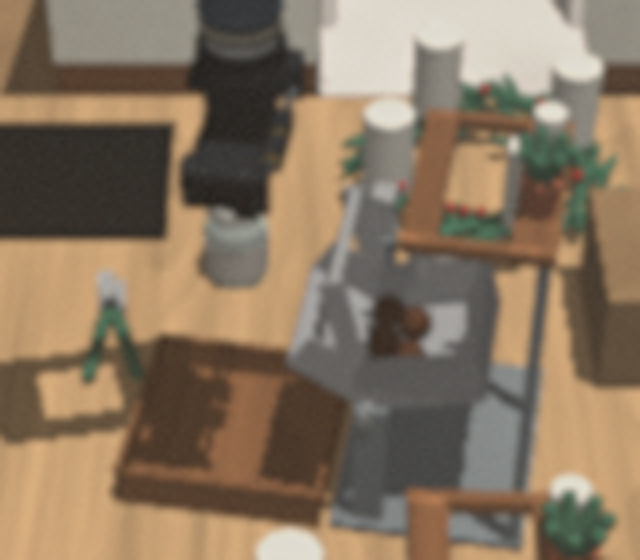

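```bash
python3 -c "
from h import *
c=imaging.camera_params('side');K=c['intrinsics'];T=np.array(c['camera_from_world'])
for a in(0,.1,.2,.25,.3,.35,.4):
  r=[]
  for q in((-140*np.sin(a),-64,140+140*np.cos(a)),(-140*np.sin(a),64,140+140*np.cos(a)),(-84.85*np.sin(a+.785),-70,140+84.85*np.cos(a+.785))):
    w=S.T@(np.array(q)/1000)+O; x=T[:3,:3]@w+T[:3,3]; u=(K@(x*[1,-1,-1]))[:2]/-x[2]; r+=[(u[0]-240)*4,(u[1]-90)*4]
  print(a,np.round(r))"
```

```text
0 [365. 288. 386. 197. 295. 354.]
0.1 [349. 287. 370. 196. 289. 358.]
0.2 [333. 287. 355. 196. 284. 363.]
0.25 [325. 287. 348. 197. 281. 366.]
0.3 [318. 288. 340. 198. 279. 368.]
0.35 [310. 289. 333. 199. 277. 371.]
0.4 [303. 291. 326. 200. 275. 374.]
```

The side crop puts the bar's far end at (357,190) and the lip corner at (290,362), which gives a ≈ 0.2. I'll set the fingertips on top of the bar.

{"method": "arm_command", "body": {"deltas": [-1, -0.043, 0, -0.007, 0, -1, -0.043, 0, 0, 0, -1, 0, 0, 0.012, 0, -1, 0, 0, 0.004, 0, -1, 0, 0, 0.003, 0, -1, 0, 0, 0, 0]}}

```text
time: 5.8
position: [0.5527, 0.2263, 0.2817]
tool_rot: [0.085, 0.996, -0.001, -0.001]
ft_force: [-2.5, -2.6, 10.6]
grip_width: 0.0003
grip_force: 4.9
```

```bash
python3 -c "
from h import *
rep()"
```

```text
t 5.8 stand mm [-35.1  -1.2 281.7] F stand [-2.  -2.9 10.6] w 0.0 toolx 170.3 tilt 0.13
```

Contact on the bar at about 10 N. Now I'll drag forward along the arc.

{"method": "arm_command", "body": {"deltas": [-1, 0.006, 0, 0.0015, 0, -1, 0.006, 0, 0.002, 0, -1, 0.006, 0, 0.002, 0, -1, 0, 0, 0, 0]}}

```text
time: 6.3
position: [0.5338, 0.2295, 0.2757]
tool_rot: [0.085, 0.996, -0.001, -0.002]
ft_force: [-2.6, -1.7, 8.9]
grip_width: 0.0004
grip_force: 4.3
```

```bash
python3 -c "
from h import *
rep()"
```

```text
t 6.3 stand mm [-54.2  -1.2 275.7] F stand [-2.3 -2.1  8.9] w 0.0 toolx 170.3 tilt 0.21
```

{"method": "arm_command", "body": {"deltas": [-1, 0.005, 0, 0.0025, 0, -1, 0.005, 0, 0.0025, 0, -1, 0.005, 0, 0.003, 0, -1, 0, 0, 0, 0]}}

```text
time: 6.8
position: [0.5176, 0.2323, 0.2679]
tool_rot: [0.085, 0.996, -0.001, -0.003]
ft_force: [-5.6, -2.0, 12.6]
grip_width: 0.0004
grip_force: 6.0
```

```bash
python3 -c "
from h import *
rep()"
```

```text
t 6.8 stand mm [-70.7  -1.2 267.9] F stand [-5.2 -3.  12.6] w 0.0 toolx 170.3 tilt 0.37
```

{"method": "arm_command", "body": {"deltas": [-1, 0.003, 0, 0.002, 0, -1, 0.003, 0, 0.002, 0, -1, 0, 0, 0, 0]}}

```text
time: 7.18
position: [0.5111, 0.2334, 0.264]
tool_rot: [0.085, 0.996, -0.001, -0.004]
ft_force: [-6.0, -1.1, 13.4]
grip_width: 0.0004
grip_force: 6.9
```

```bash
python3 -c "
from h import *
rep()"
```

```text
t 7.17 stand mm [-77.3  -1.3 264. ] F stand [-5.7 -2.1 13.4] w 0.0 toolx 170.3 tilt 0.44
```

{"method": "arm_command", "body": {"deltas": [-1, 0.002, 0, 0.0015, 0, -1, 0.002, 0, 0.0015, 0, -1, 0, 0, 0, 0]}}

```text
time: 7.55
position: [0.5069, 0.2342, 0.2612]
tool_rot: [0.085, 0.996, -0.001, -0.004]
ft_force: [-7.9, -1.7, 15.8]
grip_width: 0.0001
grip_force: 7.7
```

```bash
python3 -c "
from h import *
rep()"
```

```text
t 7.55 stand mm [-81.6  -1.2 261.2] F stand [-7.5 -3.1 15.8] w 0.0 toolx 170.3 tilt 0.47
```

{"method": "arm_command", "body": {"deltas": [-1, 0.001, 0, 0.0015, 0, -1, 0, 0, 0, 0]}}

```text
time: 7.8
position: [0.5067, 0.2343, 0.261]
tool_rot: [0.085, 0.996, -0.001, -0.003]
ft_force: [-9.0, -1.9, 20.0]
grip_width: 0.0004
grip_force: 10.2
```

```bash
python3 -c "
from h import *
rep()"
```

```text
t 7.8 stand mm [-81.8  -1.2 261. ] F stand [-8.6 -3.4 20. ] w 0.0 toolx 170.3 tilt 0.33
```

The bin is against its stop (angle ≈ 0.60, and the force rises without motion). I'll release it, check, then go over the push-down stop.

{"method": "arm_command", "body": {"deltas": [-1, 0, 0, -0.005, 0, -1, 0, 0, -0.03, 0, -1, 0, 0, 0, 0, -1, 0, 0, 0, 0, -1, -0.02, 0.046, 0, 0, -1, -0.02, 0.046, 0, 0, -1, -0.02, 0.046, 0, 0, -1, 0, 0, 0.04, 0, -1, 0, 0, 0, 0]}}

```text
time: 8.93
position: [0.5903, 0.3591, 0.2475]
tool_rot: [0.085, 0.996, -0.003, -0.006]
ft_force: [-1.0, -1.1, 0.0]
grip_width: 0.0002
grip_force: 0.0
```

```bash
python3 -c "
from h import *
rep()
import cv2
p,d=imaging.camera('side'); a=p[90:230,240:400,::-1]; p,d=imaging.camera('top'); b=p[110:270,190:330,::-1]
a=cv2.resize(a,(400,350)); b=cv2.resize(b,(400,457))
m=np.zeros((457,800,3),np.uint8); m[:350,:400]=a; m[:,400:]=b; cv2.imwrite('pics/m2.png',m)"
```

```text
t 8.93 stand mm [-20.7 136.1 247.5] F stand [-0.8 -1.2  0. ] w 0.0 toolx 170.3 tilt 0.73
```

View pics/m2.png

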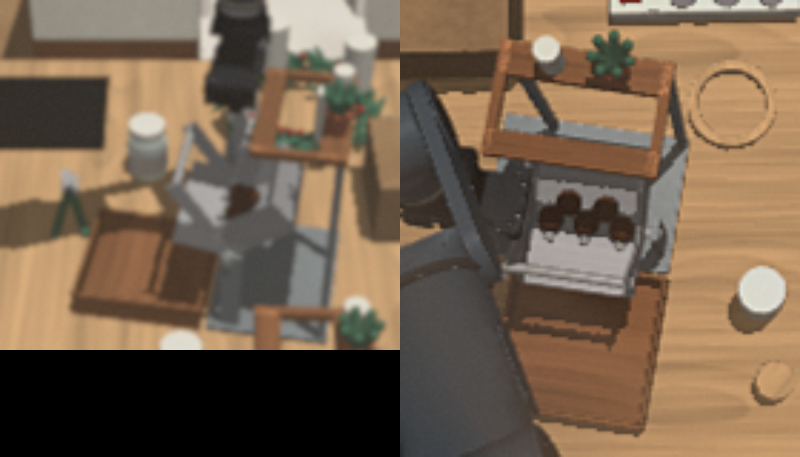

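All five baubles are in the bin at (550–620, 200–230), the bar is forward at (570,278), and the gripper is over the stop. I'll press it down.

{"method": "arm_command", "body": {"deltas": [-1, 0, 0, 0.015, 0, -1, 0, 0, 0.008, 0, -1, 0, 0, 0.008, 0, -1, 0, 0, 0.008, 0, -1, 0, 0, 0.006, 0, -1, 0, 0, 0, 0]}}

```text
time: 9.78
position: [0.5939, 0.36, 0.2081]
tool_rot: [0.085, 0.996, 0.0, -0.0]
ft_force: [0.1, -1.1, 0.2]
grip_width: 0.0005
grip_force: 0.0
```

```bash
python3 -c "
from h import *
rep()"
```

```text
t 9.78 stand mm [-17.3 137.5 208.1] F stand [ 0.3 -1.1  0.2] w 0.0 toolx 170.2 tilt 0.01
```

{"method": "arm_command", "body": {"deltas": [-1, 0, 0, 0.003, 0, -1, 0, 0, 0.003, 0, -1, 0, 0, 0.002, 0, -1, 0, 0, 0.002, 0]}}

```text
time: 10.28
position: [0.594, 0.3601, 0.2004]
tool_rot: [0.085, 0.996, 0.0, 0.0]
ft_force: [-5.1, -4.3, 16.4]
grip_width: 0.0003
grip_force: 8.2
```

```bash
python3 -c "
from h import *
rep()"
```

```text
t 10.28 stand mm [-17.2 137.6 200.4] F stand [-4.3 -5.1 16.4] w 0.0 toolx 170.2 tilt 0.04
```

Bottoming at z = 0.200. One firmer press, then up and back above the bar.

{"method": "arm_command", "body": {"deltas": [-1, 0, 0, 0.002, 0, -1, 0, 0, 0, 0, -1, 0, 0, 0, 0]}}

```text
time: 10.65
position: [0.594, 0.36, 0.2003]
tool_rot: [0.085, 0.996, 0.0, 0.001]
ft_force: [-4.9, -3.0, 18.0]
grip_width: 0.0008
grip_force: 8.5
```

```bash
python3 -c "
from h import *
rep()"
```

```text
t 10.65 stand mm [-17.2 137.6 200.3] F stand [-4.3 -3.8 18. ] w 0.001 toolx 170.2 tilt 0.12
```

{"method": "arm_command", "body": {"deltas": [-1, 0, 0, -0.04, 0, -1, 0, 0, -0.04, 0, -1, 0.02, -0.046, -0.005, 0, -1, 0.02, -0.046, 0, 0, -1, 0.02, -0.046, 0, 0, -1, 0, 0, 0.01, 0, -1, 0, 0, 0, 0]}}

```text
time: 11.52
position: [0.5115, 0.2346, 0.2706]
tool_rot: [0.086, 0.996, 0.0, -0.0]
ft_force: [0.6, -0.1, -0.3]
grip_width: 0.0005
grip_force: 0.0
```

```bash
python3 -c "
from h import *
rep()"
```

```text
t 11.53 stand mm [-77.1  -0.  270.6] F stand [ 0.6  0.  -0.3] w 0.001 toolx 170.2 tilt 0.05
```

{"method": "arm_command", "body": {"deltas": [-1, 0.003, 0, 0.008, 0, -1, 0.005, 0, 0.005, 0, -1, 0.005, 0, 0.005, 0, -1, 0.005, 0, 0.005, 0, -1, 0.005, 0, 0.005, 0, -1, 0.005, 0, 0.005, 0, -1, 0.004, 0, 0.005, 0, -1, 0.004, 0, 0.005, 0, -1, 0.003, 0, 0.005, 0, -1, 0, 0, 0, 0]}}

```text
time: 12.78
position: [0.4727, 0.2409, 0.2229]
tool_rot: [0.085, 0.996, -0.0, 0.0]
ft_force: [-0.5, -0.4, -0.3]
grip_width: 0.0003
grip_force: 0.0
```

```bash
python3 -c "
from h import *
rep()"
```

```text
t 12.78 stand mm [-116.4   -0.4  222.9] F stand [-0.4 -0.5 -0.3] w 0.0 toolx 170.3 tilt 0.04
```

```bash
cat >> h.py <<'E'
def cloud(n):
    _,d=imaging.camera(n); c=imaging.camera_params(n);K=c["intrinsics"];T=np.array(c["camera_from_world"])
    v,u=np.nonzero(d>0); q=(np.linalg.inv(K)@np.stack([u,v,0*u+1])*d[v,u]).T*[1,-1,-1]
    return ((q-T[:3,3])@T[:3,:3]-O)@S.T*1000
def bar(names=("side","top"),ymax=62,zmax=285):
    for n in names:
        q=cloud(n); r=np.hypot(q[:,0],q[:,2]-140)
        m=(r>132)&(r<150)&(np.abs(q[:,1])<ymax)&(q[:,0]<15)&(q[:,2]>110)&(q[:,2]<zmax)
        a=np.arctan2(-q[m,0],q[m,2]-140); h,e=np.histogram(a,np.arange(-.1,1.8,.1)); print(n,[(round(x+.05,2),int(k)) for x,k in zip(e,h) if k])
E
python3 -c "
from h import *
rep(); bar()"
```

```text
t 12.78 stand mm [-116.4   -0.4  222.9] F stand [-0.4 -0.5 -0.3] w 0.0 toolx 170.3 tilt 0.04
side [(np.float64(0.85), 3), (np.float64(0.95), 33), (np.float64(1.05), 4)]
top []
```

The bar follows at about 0.95 rad. I'll carry on down to the end.

{"method": "arm_command", "body": {"deltas": [-1, 0.004, 0, 0.007, 0, -1, 0.003, 0, 0.007, 0, -1, 0.003, 0, 0.007, 0, -1, 0.003, 0, 0.007, 0, -1, 0.003, 0, 0.007, 0, -1, 0.002, 0, 0.007, 0, -1, 0.002, 0, 0.007, 0, -1, 0.002, 0, 0.007, 0, -1, 0.001, 0, 0.007, 0, -1, 0, 0, 0.007, 0, -1, 0, 0, 0.007, 0, -1, 0, 0, 0, 0]}}

```text
time: 14.38
position: [0.4501, 0.2447, 0.1459]
tool_rot: [0.085, 0.996, -0.0, -0.0]
ft_force: [-0.3, 0.1, -0.3]
grip_width: 0.0007
grip_force: 0.0
```

```bash
python3 -c "
from h import *
rep(); bar(('side',))"
```

```text
t 14.38 stand mm [-139.4   -0.5  145.9] F stand [-0.3  0.1 -0.3] w 0.001 toolx 170.2 tilt 0.04
side [(np.float64(0.75), 8), (np.float64(0.85), 54), (np.float64(0.95), 2), (np.float64(1.45), 3), (np.float64(1.55), 31), (np.float64(1.65), 3)]
```

```bash
python3 -c "
from h import *
rep()
import cv2
p,d=imaging.camera('side'); a=p[90:230,240:400,::-1]; p,d=imaging.camera('wrist'); b=p[:,:,::-1]
a=cv2.resize(a,(400,350)); b=cv2.resize(b,(400,250))
m=np.zeros((350,800,3),np.uint8); m[:,:400]=a; m[:250,400:]=b; cv2.imwrite('pics/m3.png',m)"
```

```text
t 14.43 stand mm [-139.2   -0.4  146.2] F stand [-0.5  0.5  0.2] w 0.001 toolx 170.2 tilt 0.01
```

View pics/m3.png

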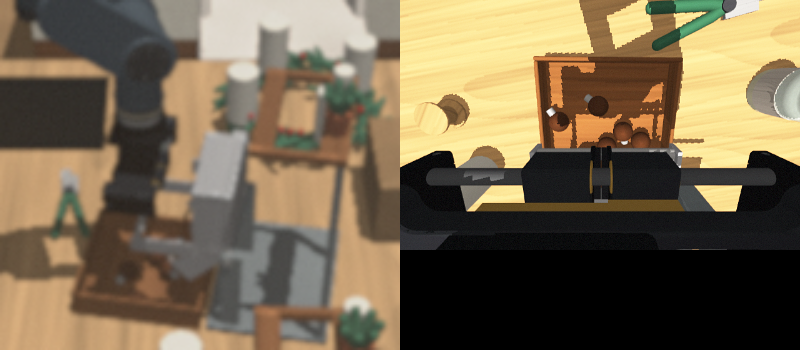

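Five baubles are in the tray, at about (557,120), (597,105), (623,130), (610,143) and (640,140), and the bin is fully over. Now I'll push its back wall rearward from the front.

{"method": "arm_command", "body": {"deltas": [-1, 0, 0, -0.04, 0, -1, 0, 0, -0.04, 0, -1, 0, 0, -0.04, 0, -1, -0.04, 0, -0.005, 0, -1, -0.01, 0, 0, 0, -1, 0, 0, 0.03, 0, -1, -0.01, 0, 0.004, 0, -1, -0.008, 0, 0, 0, -1, -0.008, 0, 0, 0, -1, -0.008, 0, 0, 0, -1, 0, 0, 0, 0]}}

```text
time: 15.9
position: [0.533, 0.2307, 0.2383]
tool_rot: [0.085, 0.996, 0.0, -0.0]
ft_force: [-3.1, 0.2, 2.2]
grip_width: 0.0006
grip_force: 1.2
```

```bash
python3 -c "
from h import *
rep(); bar(('side',))"
```

```text
t 15.9 stand mm [-5.520e+01 -2.000e-01  2.383e+02] F stand [-3.1 -0.3  2.2] w 0.001 toolx 170.2 tilt 0.03
side [(np.float64(1.35), 3), (np.float64(1.45), 67), (np.float64(1.55), 3)]
```

Works: the bin is coming back (about 1.45). I'll continue, then move round in front of the bar.

{"method": "arm_command", "body": {"deltas": [-1, -0.008, 0, -0.001, 0, -1, -0.008, 0, -0.001, 0, -1, -0.008, 0, -0.002, 0, -1, -0.008, 0, -0.001, 0, -1, -0.006, 0, -0.001, 0, -1, 0, 0, 0, 0]}}

```text
time: 16.7
position: [0.5717, 0.2238, 0.2434]
tool_rot: [0.085, 0.996, 0.0, 0.001]
ft_force: [-1.6, 0.4, 0.7]
grip_width: 0.0003
grip_force: 0.1
```

```bash
python3 -c "
from h import *
rep(); bar(('side',))"
```

```text
t 16.7 stand mm [-15.9  -0.4 243.4] F stand [-1.6  0.2  0.7] w 0.0 toolx 170.2 tilt 0.11
side [(np.float64(1.05), 42), (np.float64(1.15), 31)]
```

{"method": "arm_command", "body": {"deltas": [-1, 0.03, 0, 0, 0, -1, 0, 0, -0.055, 0, -1, 0.05, 0, 0, 0, -1, 0.05, 0, 0, 0, -1, 0.02, 0, 0, 0, -1, 0, 0, 0.055, 0, -1, 0, 0, 0.05, 0, -1, 0, 0, 0, 0, -1, -0.012, 0, -0.001, 0, -1, -0.01, 0, -0.001, 0, -1, 0, 0, 0, 0]}}

```text
time: 18.12
position: [0.4464, 0.246, 0.1972]
tool_rot: [0.086, 0.996, 0.001, 0.002]
ft_force: [0.4, -1.0, 0.2]
grip_width: 0.0006
grip_force: 0.0
```

```bash
python3 -c "
from h import *
rep(); bar(('side',))"
```

```text
t 18.12 stand mm [-1.432e+02  1.000e-01  1.972e+02] F stand [ 0.5 -0.9  0.2] w 0.001 toolx 170.2 tilt 0.24
side [(np.float64(1.05), 27), (np.float64(1.15), 21), (np.float64(1.25), 1)]
```

{"method": "arm_command", "body": {"deltas": [-1, 0, 0, 0.009, 0, -1, -0.006, 0, -0.006, 0, -1, -0.006, 0, -0.007, 0, -1, -0.006, 0, -0.007, 0, -1, -0.007, 0, -0.007, 0, -1, -0.007, 0, -0.007, 0, -1, -0.007, 0, -0.006, 0, -1, 0, 0, 0, 0]}}

```text
time: 19.18
position: [0.4707, 0.2404, 0.2273]
tool_rot: [0.085, 0.996, -0.0, -0.013]
ft_force: [-23.8, 4.1, 21.1]
grip_width: 0.0001
grip_force: 12.6
```

```bash
python3 -c "
from h import *
rep(); bar(('side',))"
```

```text
t 19.18 stand mm [-118.3   -1.2  227.3] F stand [-24.1  -0.   21.1] w 0.0 toolx 170.2 tilt 1.48
side [(np.float64(0.75), 26), (np.float64(0.85), 8), (np.float64(0.95), 4)]
```

{"method": "arm_command", "body": {"deltas": [-1, 0.004, 0, -0.002, 0, -1, 0, 0, 0.004, 0, -1, 0, 0, 0, 0]}}

```text
time: 19.6
position: [0.4717, 0.2406, 0.2246]
tool_rot: [0.085, 0.996, -0.0, -0.007]
ft_force: [-14.6, 2.9, 10.0]
grip_width: 0.0002
grip_force: 7.1
```

```bash
python3 -c "
from h import *
rep(); bar(('side',))
q=cloud('side'); r=np.hypot(q[:,0],q[:,2]-140); m=(r>134)&(r<150)&(np.abs(q[:,1]+45)<12)&(q[:,2]<285)&(q[:,2]>130)&(q[:,0]<15); print(np.median(q[m],0),m.sum())"
```

```text
t 19.6 stand mm [-117.4   -0.9  224.6] F stand [-14.9   0.4  10. ] w 0.0 toolx 170.2 tilt 0.85
side [(np.float64(0.75), 26), (np.float64(0.85), 12)]
[-99.65879037 -44.21902233 242.24888554] 15
```

{"method": "arm_command", "body": {"deltas": [-1, 0, 0, -0.003, 0, -1, -0.005, 0, -0.006, 0, -1, -0.006, 0, -0.006, 0, -1, -0.006, 0, -0.005, 0, -1, -0.007, 0, -0.005, 0, -1, -0.007, 0, -0.004, 0, -1, -0.007, 0, -0.004, 0, -1, 0, 0, 0, 0]}}

```text
time: 20.7
position: [0.518, 0.2333, 0.2579]
tool_rot: [0.086, 0.996, 0.0, 0.002]
ft_force: [-0.4, -0.0, -0.4]
grip_width: 0.0004
grip_force: 0.0
```

```bash
cat >> h.py <<'E'
def barp():
    q=cloud('side'); r=np.hypot(q[:,0],q[:,2]-140); m=(r>134)&(r<150)&(np.abs(q[:,1]+45)<12)&(q[:,2]<290)&(q[:,2]>130)&(q[:,0]<15); print(np.median(q[m],0).round(1),m.sum())
E
python3 -c "
from h import *
rep(); barp()"
```

```text
t 20.7 stand mm [-7.050e+01 -2.000e-01  2.579e+02] F stand [-0.3 -0.1 -0.4] w 0.0 toolx 170.2 tilt 0.19
[-50.3 -44.8 275.9] 12
```

{"method": "arm_command", "body": {"deltas": [-1, -0.007, 0, -0.003, 0, -1, -0.007, 0, -0.003, 0, -1, -0.007, 0, -0.002, 0, -1, -0.007, 0, -0.001, 0, -1, -0.007, 0, -0.001, 0, -1, -0.006, 0, 0, 0, -1, -0.006, 0, 0, 0, -1, -0.003, 0, 0, 0, -1, 0, 0, 0, 0]}}

```text
time: 21.88
position: [0.566, 0.2248, 0.2674]
tool_rot: [0.085, 0.996, -0.0, 0.0]
ft_force: [0.4, 0.8, 0.6]
grip_width: 0.0006
grip_force: 0.0
```

```bash
python3 -c "
from h import *
rep(); barp()"
```

```text
t 21.88 stand mm [-21.8  -0.4 267.4] F stand [0.3 0.9 0.6] w 0.001 toolx 170.2 tilt 0.05
[ -5.1 -40.9 285.9] 16
```

{"method": "arm_command", "body": {"deltas": [-1, -0.002, 0, 0, 0, -1, -0.002, 0, 0, 0, -1, -0.002, 0, 0, 0, -1, 0, 0, 0, 0]}}

```text
time: 22.42
position: [0.5717, 0.2238, 0.2676]
tool_rot: [0.085, 0.996, 0.0, 0.0]
ft_force: [0.0, -0.5, 0.8]
grip_width: 0.0003
grip_force: 0.1
```

```bash
python3 -c "
from h import *
rep(); barp()"
```

```text
t 22.43 stand mm [-16.   -0.4 267.6] F stand [ 0.1 -0.5  0.8] w 0.0 toolx 170.2 tilt 0.03
[  3.9 -47.7 287.8] 13
```

{"method": "arm_command", "body": {"deltas": [-1, 0.03, 0, 0, 0, -1, 0.05, 0, -0.01, 0, -1, 0.05, 0, -0.03, 0, -1, 0.05, 0.03, -0.03, 0, -1, 0.04, 0.04, 0, 0, -1, 0.03, 0.05, 0, 0, -1, 0, 0.05, 0, 0, -1, 0, 0.05, 0, 0, -1, 0, 0, 0, 0]}}

```text
time: 23.6
position: [0.3649, 0.4843, 0.3354]
tool_rot: [0.084, 0.996, 0.001, 0.0]
ft_force: [-0.4, 0.4, 0.1]
grip_width: 0.0003
grip_force: 0.0
```

```bash
python3 -c "
from h import *
rep(); barp()
import cv2
p,d=imaging.camera('side'); a=p[60:340,200:520,::-1]; p,d=imaging.camera('top'); b=p[90:290,170:410,::-1]
a=cv2.resize(a,(400,350)); b=cv2.resize(b,(400,333))
m=np.zeros((350,800,3),np.uint8); m[:,:400]=a; m[:333,400:]=b; cv2.imwrite('pics/m4.png',m)
q=cloud('side'); s=q[(np.abs(q[:,0]+15)<12)&(np.abs(q[:,1]-135)<14)&(q[:,2]>170)&(q[:,2]<260)]; print('stop z',np.percentile(s[:,2],[50,90,100]).round(0))"
```

```text
t 23.6 stand mm [-264.1  221.1  335.4] F stand [-0.4  0.4  0.1] w 0.0 toolx 170.4 tilt 0.08
[  2.  -46.6 286.7] 14
stop z [194. 203. 204.]
```

View pics/m4.png

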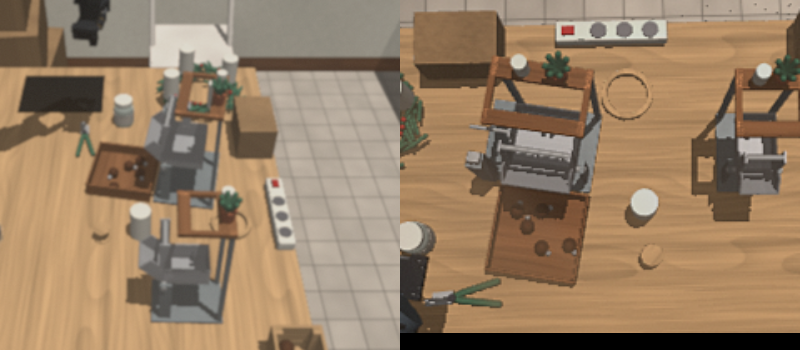

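The final view shows the empty bin at home with its bar near (540,140). The five baubles are in the tray at (517–572, 210–250), the stop is down (top at about 0.20 m), and the slim bin and bystanders look unmoved. I'll hand in.

```bash
python3 -c "
from rig import order
print(order.hand_in())"
```

```text
the job is handed in; nothing more can be done
None
```

The job is handed in at 23.6 s: the wide bin was pulled to its stop, the stop pressed down, all five baubles tipped into the tray and the bin swung home. My last camera check agreed, but no verdict came back.

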